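# Bolt the coin chest

## Robot

A 6-joint arm with a two-finger parallel gripper is mounted at the origin on the work surface. World frame = base frame: x ahead of the robot, y to its left, z up, the work surface at z = 0. Lengths are in m, angles in degrees, forces in N, time in s.
With the tool pointing down it reaches from about 0.325 to 0.775 m from the base axis. Payload 5.5 kg.
Tool frame: the origin (TCP) lies at the centre of the arm's flange, where the gripper is bolted on; the fingertips stand 182 mm ahead of it and the grasp point (between the pads) lies 163 mm ahead of it; z points along the fingers, y is the line along which they close (so a half turn about z gives the same grasp; the last joint's range is limited). The gripper opens to 88 mm and grips with 3 to 60 N. Pads are 20 mm wide; open, the fingers measure 115 mm over their backs; the gripper's body (75 mm by 178 mm) begins 61 mm behind the grasp point.
Start: joints at [-69.311, 5.22, 70.514, -0, 104.267, -3.249], TCP at [0.243, -0.548, 0.405] pointing down, gripper open.
Joint ranges: [-164.24, 164.24], [-49.07, 125.15], [9.68, 141.18], [-86.29, 266.29], [3.28, 154.24], [-151.56, 151.56]. Speed limits (degrees/s): [147.25, 147.25, 172.46, 180, 180, 180].

## Interface

Orientations are given as [roll, pitch, yaw] about the fixed x, y, z axes, in that order (R = Rz(yaw) Ry(pitch) Rx(roll)).
In Python, from station import r gives the robot as it stands. The module is installed in compiled form; this text tells all that it offers. Calls block until the motion is done:
- r.reach(position, orientation): joint-space move of the TCP to a pose.
- r.servo_line(position, rotation=None, speed=0.15): straight line of the TCP; rotation=None keeps the orientation; speed is the mean speed in m/s.
- r.move_joints(angles): joint-space move.
- r.let_go() and r.grab(squeeze=None): open the fingers fully, or close them until they stop; squeeze is the grip in N (None keeps the last).
- r.wait(seconds).
- r.inverse_kinematics(position, orientation): joint angles nearest the present ones, or None.
- r.sense(): the state.
- r.snapshot(name): name is "scene" or "top" or "wrist"; returns a dict with "frame" (384x512x3 uint8, red, green, blue), "fx", "fy", "cx", "cy" (pixels), "dist_coeffs" ([k1, k2, p1, p2, k3] as OpenCV has them; the pictures are not rectified), "R" (3x3) and "t" (3): a world point X has camera coordinates R X + t. Camera axes: x right, y down, z forward; pixel columns grow to the right and rows downward; lengths in m; the calibration is good to about 2 mm. A picture is of the moment at which its call begins. There is no depth.
A pose or a line that the arm cannot do raises r.IKError and nothing moves.
- r.hand_in(): hands the job in; it is judged then, once.
The state is a dict: "clock": time; "joints": joint angles; "joint_vel": joint speeds; "joint_torque": joint torques, N m; "tcp_pos": TCP position; "orientation": TCP orientation; "contact_force": force on the tool from outside, world axes, zero at the start; "torque": the same for the moment, N m; "opening": finger opening in m; "gripper_force": force on a finger pad.
Only numpy, scipy, OpenCV 4.12 (cv2) and the standard library are available. Lean on these libraries where they do the work, as an engineer would, in place of code of your own. Each camera call takes 0.05 s, during which the arm holds its last target. There are 200 camera calls.

## Task

The coins are counted and in the steel chest: bolt its lid. With the fingertips, push the red-knobbed handle of the bolt along its slot until the bolt has shot fully home through the keeper, then push the handle over sideways into its notch until it lies fully down, and come away. Only push - do not grip the handle or force it, do not lift the lid, and leave the padlock, tumbler, coin roll and scooter key where they are.

Things in the scene. Friction and masses are not known exactly. Their poses are not given: they have to be found in the camera images.
- chest: Blue-grey sheet-steel coin chest fixed on the desk: 400 long (its y) x 260 wide (its x) x 143 mm high, lid shut. Origin at the centre of its underside, z up. The end from y = +62 to +200 mm is a fixed deck with a coin slot; the rest of the top is the hinged lid. A zinc barrel bolt lies on top along y, its axis at x = 0, z = 162 mm, and shoots toward +y across the gap between lid and deck.
- notch (a point): Point on the bolt's axis where the notch turns off. Axes as the chest's; at x = 0, y = +30, z = 162 mm in its frame. The barrel (31 mm thick, its top at z = 177, y = -82 to +56 mm) has an L-shaped slot for the handle: the long leg along its top from y = -28 to +30 mm, then at the +y end the notch (12 mm wide) down its +x side. Keeper: a bridge 32 mm wide, its top at z = 178, y = 79 to 101 mm.
- knob (a point): Centre of the red ball knob (26 mm in diameter) on the handle, 58 mm from the bolt's axis on an 8 mm shank. In the chest's frame: upright at x = 0, z = 220 mm, with y = -28 mm (bolt fully drawn) to +30 mm (fully home); lying down at x = +57, y = +30, z = 171 mm. Its own z axis points from the bolt's axis to the knob, its y along the bolt.
- bolt (a joint): How far the bolt is shot, m: 0 fully drawn, 0.058 fully home (a stop); grows as the handle is pushed toward the chest's +y. It stays where it is left and takes 3 to 4 N to slide.
- handle (a joint): Turn of the handle about the bolt's axis, rad: 0 upright (as at the start, a stop), 1.40 lying fully down in its notch on the chest's +x side (a stop). The slot lets it turn (beyond some 0.2 of play) only within the last 3 mm of the bolt's travel. It stays where it is left; about 2 N at the knob, square to the handle, turns it (follow its arc: pressed straight down half-way it binds).
- lid (a joint): Opening of the chest's lid, rad: 0 shut (as at the start); hinged on the chest's -y end, it would lift at the bolt's side.
- padlock_mid (a point): Centre of a small brass padlock, 40 x 60 x 16 mm, lying loose on the lid beyond the bolt's -y end. A bystander.
- tumbler_mid (a point): Centre, half-way up, of a loose steel tumbler, 72 mm across and 95 mm high, standing on the desk off the chest's +y end. A bystander.
- coin_roll_mid (a point): Centre, half-way up, of a loose paper-wrapped roll of coins, 27 mm across and 62 mm high, standing on the desk off the chest's -y end. A bystander.
- scooter_key_mid (a point): Centre of a loose scooter key with a black fob, 76 x 30 x 10 mm, lying on the desk on the robot's side of the chest. A bystander.

How it is judged (in metres and radians):
On the way, in this order (a step that is already met when the one before it is completed fails the run):
1. the bolt is shot fully home (value of joint bolt above 0.054 m), for 0.1 s.
2. the handle is pushed down into its notch (value of joint handle above 1.25 rad), for 0.1 s.
At the end, for the whole second after the job is handed in: The bolt is home (within 5 mm of its stop), its handle lies down in the notch (turned more than 1.25 of 1.40 rad) and still, and the lid is shut (value of joint bolt above 0.053 m and value of joint handle above 1.25 rad and value of joint lid below 0.02 rad and velocity of joint handle between -0.05 and 0.05 rad/s); the robot touches nothing.
It fails at once if the lid is lifted (value of joint lid above 0.03 rad).
It fails at once if the handle is gripped or forced on its way, short of the stops (more than 34 N of finger contact) (contact force between the fingers and handle above 34 N and (value of joint bolt below 0.052 m or value of joint handle between 0.3 and 1.25 rad)).
It fails at once if the handle is rammed against a stop (more than 60 N of finger contact) (contact force between the fingers and handle above 60 N).
It fails at once if a bystander is moved more than 15 mm (distance of any of padlock_mid, tumbler_mid, coin_roll_mid, scooter_key_mid from where it was at the start of the episode above 0.015 m).
It also fails if it takes over 45 s, if anything falls off the work surface, if the arm or the gripper's body presses on something with over 40 N, if the wrist force passes 120 N, or if a joint passes its speed limit or range.

## Working session

There is one attempt and no reset: what is moved stays moved. The work goes in short steps, each a Python script; the robot and the scene stay as the last script left them, time stands still between calls to the robot, and variables do not carry over. Pictures are saved under pics/ and viewed, at most 10 in all, crops included, and the job is handed in when it is done.

```bash
mkdir -p pics
python3 - <<'E'
from station import r
import cv2,pickle
d={}
for n in("scene","top"):
    s=r.snapshot(n); d[n]=s
    cv2.imwrite(f"pics/{n}0.png",cv2.resize(s["frame"][:,:,::-1],(800,600),interpolation=cv2.INTER_CUBIC))
    print(n,s["fx"],s["cx"],s["cy"],s["R"],s["t"],s["dist_coeffs"])
pickle.dump(d,open("s0.pkl","wb"))
print(r.sense())
E
```

```text
scene 469.03300685190936 255.1843551224015 191.5557270195961 [[-0.04305144  0.99904056  0.00803312]
 [ 0.86697437  0.04135369 -0.49663398]
 [-0.49648969 -0.0144163  -0.8679229 ]] [-0.04530154 -0.42752302  1.83542726] [-0.14304825  0.          0.          0.          0.        ]
top 390.77001514024136 255.06286171505286 190.09793073621978 [[ 0.01324631 -0.99983594 -0.01235415]
 [-0.98654713 -0.01105493 -0.1631029 ]
 [ 0.16293957  0.01434846 -0.98653171]] [0.06971277 0.56721861 1.01531366] [-0.11375991  0.          0.          0.          0.        ]
{'clock': 0.1, 'joints': array([-6.93102861e+01,  5.25903554e+00,  7.05759139e+01,  1.01948580e-03,
        1.04267136e+02, -3.24760957e+00]), 'joint_vel': array([ 8.04070613e-02, -5.82523523e-04, -1.88402141e-01, -4.46542109e-02,
       -9.17582489e-05, -3.85670293e-02]), 'joint_torque': array([ 3.32134026e-03, -4.47855270e+01, -4.07572067e+01,  7.00919190e-02,
        2.83791107e-02, -1.21533149e-04]), 'tcp_pos': array([ 0.24347101, -0.54843554,  0.40360795]), 'orientation': array([-1.79898134e+02, -6.77016243e-03,  2.39375678e+01]), 'contact_force': array([-0.27714342, -0.08331512,  0.01440113]), 'torque': array([ 0.00596625, -0.03021026, -0.06811503]), 'gripper_force': 0.0, 'opening': 0.08813286602675707}
```

View pics/scene0.png

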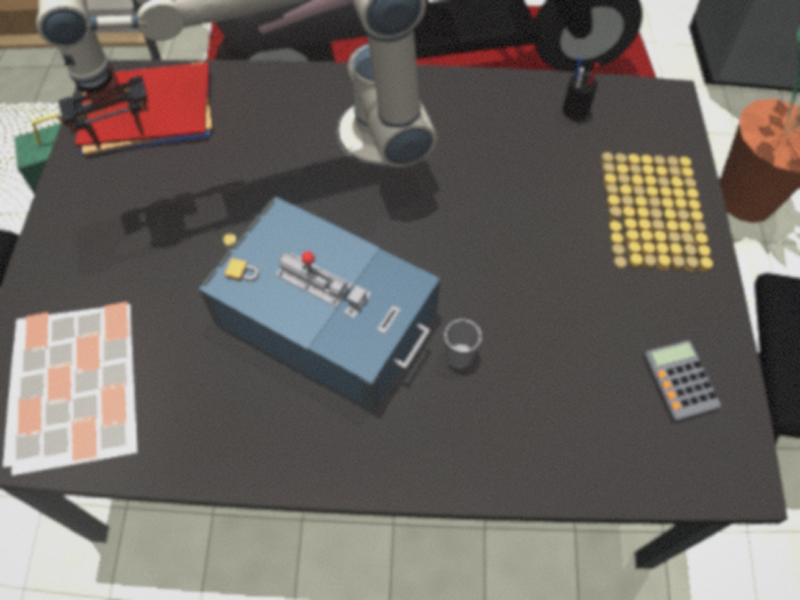

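View pics/top0.png

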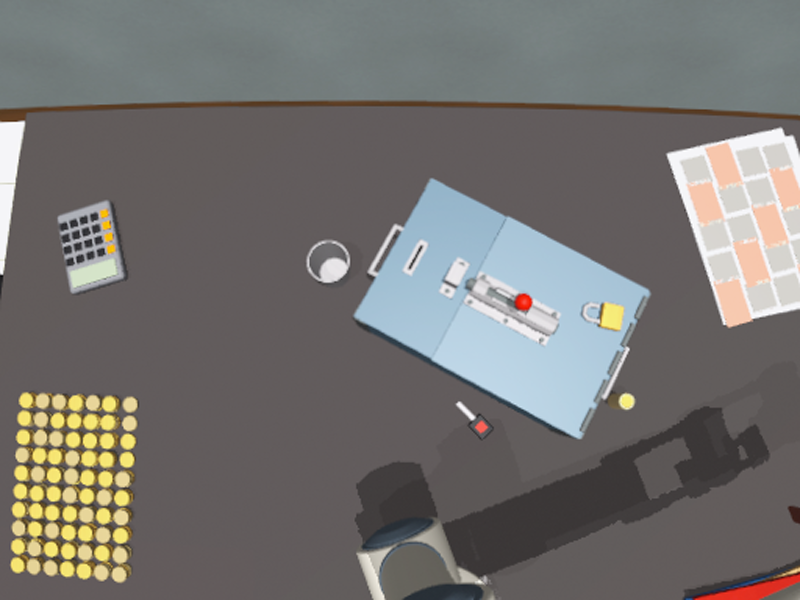

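Top view (800x600): lid corners at about (432,179), (649,292), (579,438) and (355,318), with the knob at (523,302). The padlock is at (605,315), the tumbler at (329,262), the coin roll at (626,401) and the key at (478,422). In the scene view the chest corners are at (275,198), (439,278), (372,382) and (203,290), with the knob at (308,258). Chest +y points left in the top view, and +x points away from the robot.

```bash
cat > h.py <<'E'
import numpy as np,cv2,json,os
from scipy.spatial.transform import Rotation as Ro
def proj(s,P):
    K=np.array([[s["fx"],0,s["cx"]],[0,s["fy"],s["cy"]],[0,0,1.]])
    return cv2.projectPoints(np.float64(P),cv2.Rodrigues(np.float64(s["R"]))[0],np.float64(s["t"]),K,np.float64(s["dist_coeffs"]))[0][:,0]
def red(s,near):
    f=s["frame"].astype(int); m=((f[...,0]>130)&(f[...,1]<70)&(f[...,2]<70)).astype(np.uint8)
    n,l,st,c=cv2.connectedComponentsWithStats(m); c[st[:,4]<5]=1e6; c[0]=1e6
    i=np.argmin(np.linalg.norm(c-near,axis=1)); return c[i],st[i,4]
if os.path.exists("pose.json"):
    X0,Y0,W,Q=json.load(open("pose.json"))
    Rc=Ro.from_euler("z",W)
    def w(p): return Rc.apply(p)+[X0,Y0,0]
    def c(p): return Rc.inv().apply(np.array(p)-[X0,Y0,0])
    def ori(dip,sg):  # tool z = (cos dip,0,-sin dip), tool y = sg*y of the chest
        d=np.radians(dip); z=np.array([np.cos(d),0,-np.sin(d)]); y=np.array([0,sg,0.])
        return (Rc*Ro.from_matrix(np.c_[np.cross(y,z),y,z])).as_euler("xyz",degrees=True)
    def tcp(tip,dip): # chest-frame fingertip -> world TCP
        d=np.radians(dip); return w(np.array(tip)-.182*np.array([np.cos(d),0,-np.sin(d)]))
E
python3 - <<'E'
from h import *
import pickle,json
from scipy.optimize import least_squares
d=pickle.load(open("s0.pkl","rb"))
C=np.array([[.13,.2,.143],[.13,-.2,.143],[-.13,-.2,.143],[-.13,.2,.143]])
pt=(np.array([[432,179],[649,292],[579,438],[355,318]])+.5)*.64-.5
ps=(np.array([[372,382],[203,290],[275,198],[439,278]])+.5)*.64-.5
kt,a=red(d["top"],[334.7,193]);ks,b=red(d["scene"],[197,165]);print(kt,a,ks,b)
def f(p,full=True):
    R=Ro.from_euler("z",p[2]);t=[p[0],p[1],0]
    P=R.apply(np.r_[C,[[0,-.028+p[3],.22]]])+t
    return np.r_[proj(d["top"],P)-np.r_[pt,[kt]],proj(d["scene"],P)-np.r_[ps,[ks]]].ravel()
s=least_squares(f,[.5,-.1,-.5,0],loss="soft_l1");print(s.x,f(s.x).reshape(-1,2).round(1))
json.dump(list(s.x),open("pose.json","w"))
E
python3 - <<'E'
from h import *
from station import r
yk=-.028+Q
for sg in(1,-1):
  for dip in(30,45,60,75):
    for tip in([.01,yk-.08,.21],[.01,.03,.21],[-.013,.03,.22],[.055,.03,.185]):
        q=r.inverse_kinematics(tcp(tip,dip),ori(dip,sg)); print(sg,dip,tip,None if q is None else np.round(q))
E
```

```text
[334.5125 192.9375] 80 [196.77777778 166.44444444] 9
[ 0.54127961 -0.09033342 -0.48067968  0.01049969] [[-1.3 -0.5]
 [ 0.5 -0.2]
 [ 0.9  0.1]
 [-1.3 -0.7]
 [-0.3  0. ]
 [-0.   0.4]
 [-2.5 -1.3]
 [-0.6 -0.5]
 [ 0.4 -0.1]
 [ 0.1 -1.6]]
1 30 [0.01, -0.0975003106664179, 0.21] None
1 30 [0.01, 0.03, 0.21] [  7. -45. 129. -41.  49. -42.]
1 30 [-0.013, 0.03, 0.22] [ 10. -49. 130. -41.  53. -42.]
1 30 [0.055, 0.03, 0.185] [  3. -36. 126. -41.  42. -40.]
1 45 [0.01, -0.0975003106664179, 0.21] [-20. -47. 123.  -6.  60. -81.]
1 45 [0.01, 0.03, 0.21] [  2. -36. 116. -23.  61. -56.]
1 45 [-0.013, 0.03, 0.22] [  4. -40. 118. -24.  64. -55.]
1 45 [0.055, 0.03, 0.185] [ -1. -29. 114. -22.  55. -57.]
1 60 [0.01, -0.0975003106664179, 0.21] [-21. -33. 109.  -3.  74. -84.]
1 60 [0.01, 0.03, 0.21] [ -3. -25. 104. -12.  74. -65.]
1 60 [-0.013, 0.03, 0.22] [ -2. -28. 105. -13.  77. -64.]
1 60 [0.055, 0.03, 0.185] [ -5. -19. 101. -12.  70. -67.]
1 75 [0.01, -0.0975003106664179, 0.21] [-23. -19.  95.  -1.  89. -85.]
1 75 [0.01, 0.03, 0.21] [ -7. -13.  90.  -5.  88. -70.]
1 75 [-0.013, 0.03, 0.22] [ -6. -16. 
[... 339 characters left out ...]
[-20. -47. 123.  -6.  60.  99.]
-1 45 [0.01, 0.03, 0.21] [  2. -36. 116. -23.  61. 124.]
-1 45 [-0.013, 0.03, 0.22] [  4. -40. 118. -24.  64. 125.]
-1 45 [0.055, 0.03, 0.185] [ -1. -29. 114. -22.  55. 123.]
-1 60 [0.01, -0.0975003106664179, 0.21] [-21. -33. 109.  -3.  74.  96.]
-1 60 [0.01, 0.03, 0.21] [ -3. -25. 104. -12.  74. 115.]
-1 60 [-0.013, 0.03, 0.22] [ -2. -28. 105. -13.  77. 116.]
-1 60 [0.055, 0.03, 0.185] [ -5. -19. 101. -12.  70. 113.]
-1 75 [0.01, -0.0975003106664179, 0.21] [-23. -19.  95.  -1.  89.  95.]
-1 75 [0.01, 0.03, 0.21] [ -7. -13.  90.  -5.  88. 110.]
-1 75 [-0.013, 0.03, 0.22] [ -6. -16.  92.  -5.  90. 111.]
-1 75 [0.055, 0.03, 0.185] [ -9.  -6.  87.  -5.  85. 108.]
```

Run:
```python
from h import *
from station import r
r.grab(5)
p=r.sense()["tcp_pos"]
r.servo_line([p[0],p[1],.5],speed=.25)
yk=-.028+Q
r.reach(tcp([.0075,yk-.07,.30],60),ori(60,1))
r.servo_line(tcp([.0075,yk-.07,.207],60),speed=.12)
s=r.sense();print(s["clock"],s["opening"],s["contact_force"],c(s["tcp_pos"]),c(tcp([.0075,yk-.07,.207],60)))
S=r.snapshot("top");f=S["frame"][100:280,210:430,::-1];cv2.imwrite("pics/a.png",cv2.resize(f,None,fx=3,fy=3,interpolation=cv2.INTER_CUBIC))
S=r.snapshot("wrist");cv2.imwrite("pics/w.png",S["frame"][...,::-1])
```

```text
4.5833 0.0005474452333446973 [ 0.437708   -0.66238068 -0.11208127] [-0.08336366 -0.08757655  0.3657113 ] [-0.0835     -0.08750031  0.36461662]
```

View pics/a.png

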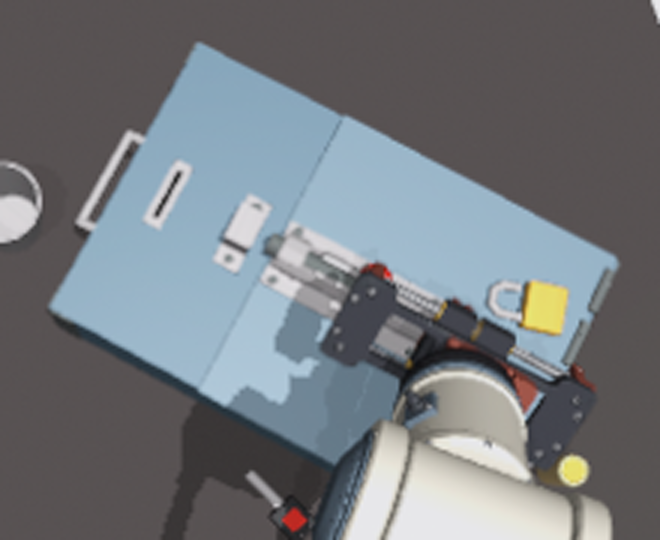

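View pics/w.png

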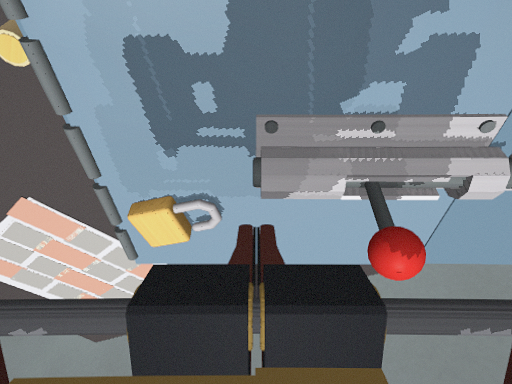

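The wrist view shows the closed fingertips at (255,228) on the -y side of the knob at (397,252). The padlock at (165,220) is clear below. The top crop shows everything else in place. I'll start pushing.

Run:
```python
from h import *
from station import r
yk=-.028+Q
g=lambda:Rc.inv().apply(r.sense()["contact_force"])
f0=g(); y=yk-.07; log=[]
def go(y,v): r.servo_line(tcp([.0075,y,.207],60),speed=v); f=g()-f0; log.append((round(y*1e3,1),*f.round(1))); return f
go(yk-.035,.06)
y=yk-.035
while y<.03-.0265-.012:
    y+=.004
    f=go(y,.04)
    if abs(f[1])>15: print("high");break
while abs(f[1])<11 and y<.03:
    y+=.001; f=go(y,.02)
print(*log[::2],log[-2:],sep="\n");s=r.sense();print(s["clock"],c(s["tcp_pos"])[1])
S=r.snapshot("wrist");cv2.imwrite("pics/w2.png",S["frame"][...,::-1])
print(red(S,[320,250]))
```

```text
(-52.5, np.float64(-1.1), np.float64(-0.4), np.float64(0.9))
(-44.5, np.float64(-0.1), np.float64(0.5), np.float64(1.5))
(-36.5, np.float64(0.5), np.float64(-2.5), np.float64(1.3))
(-28.5, np.float64(1.4), np.float64(-2.6), np.float64(2.2))
(-20.5, np.float64(1.8), np.float64(-1.8), np.float64(1.6))
(-12.5, np.float64(1.5), np.float64(-1.3), np.float64(2.0))
(-4.5, np.float64(1.7), np.float64(-1.9), np.float64(1.2))
(-2.5, np.float64(2.3), np.float64(-2.9), np.float64(1.5))
(-0.5, np.float64(1.4), np.float64(-2.8), np.float64(0.6))
(1.5, np.float64(1.9), np.float64(-1.7), np.float64(1.0))
(3.5, np.float64(2.4), np.float64(-2.4), np.float64(1.0))
(5.5, np.float64(2.1), np.float64(-4.6), np.float64(1.4))
(7.5, np.float64(0.0), np.float64(-9.4), np.float64(2.3))
[(7.5, np.float64(0.0), np.float64(-9.4), np.float64(2.3)), (8.5, np.float64(0.2), np.float64(-13.3), np.float64(2.4))]
11.6667 0.0068095509695832645
(array([303.40831758, 251.0973535 ]), np.int32(1058))
```

View pics/w2.png

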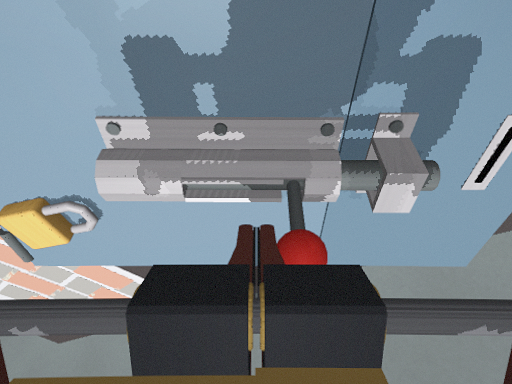

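The wrist view shows the bolt through the keeper, the shank at (295,185) at the notch end of the slot, and the 13 N rise means it has reached the stop. Next I back off, come in behind the knob with the tool tilted, and follow the arc.

Run:
```python
from h import *
from station import r
g=lambda:Rc.inv().apply(r.sense()["contact_force"])
y0=.03
r.servo_line(tcp([.0075,-.012,.207],60),speed=.06)
z=lambda dip:np.array([np.cos(np.radians(dip)),0,-np.sin(np.radians(dip))])
r.servo_line(tcp(np.array([.0075,-.012,.207])-.06*z(60),60),speed=.12)
K=lambda th:np.array([.058*np.sin(th),y0,.162+.058*np.cos(th)])
dip=lambda th:45+25*th/1.4
def P(th,back): return K(th)-(.013+back)*z(dip(th))
r.servo_line(tcp(P(0,.04),45),ori(45,1),speed=.1)
r.wait(.2); f0=g()
r.servo_line(tcp(P(0,.004),45),speed=.08)
print((g()-f0).round(1),r.sense()["clock"])
for i,th in enumerate(np.arange(0.05,1.60,.05)):
    r.servo_line(tcp(P(th,0),dip(th)),ori(dip(th),1),speed=.02)
    f=g()-f0; n=f@np.array([np.cos(th),0,-np.sin(th)])
    if i%3==0 or th>1.3: print(round(th,2),f.round(1),round(n,1))
    if np.linalg.norm(f)>(14 if th<1.3 else 12): print("stop",th,f);break
s=r.sense();print(s["clock"],c(s["tcp_pos"])-c(tcp(P(th,0),dip(th))))
S=r.snapshot("wrist");cv2.imwrite("pics/w3.png",S["frame"][...,::-1])
```

```text
[ 0.9  0.4 -0.1] 14.55
0.05 [ 1.  -0.   4.9] 0.8
0.2 [-0.1  0.2  8. ] -1.6
0.35 [ 0.2 -0.5  9.5] -3.0
0.5 [1.9 0.6 6.5] -1.4
0.65 [1.2 0.9 3.2] -1.0
0.8 [1.1 0.2 3.1] -1.5
0.95 [1.3 0.3 2. ] -0.9
1.1 [0.4 0.7 1.5] -1.2
1.25 [ 0.8 -0.4  0.6] -0.3
1.35 [ 0.5 -0.1  0.5] -0.3
1.4 [-0. -1.  2.] -2.0
1.45 [-4.8 -1.   8.8] -9.3
1.5 [-11.8  -2.3  16.8] -17.6
stop 1.5000000000000002 [-11.81106145  -2.34461059  16.75918768]
26.1917 [-6.77807562e-04 -2.46086735e-05  4.24509328e-03]
```

View pics/w3.png

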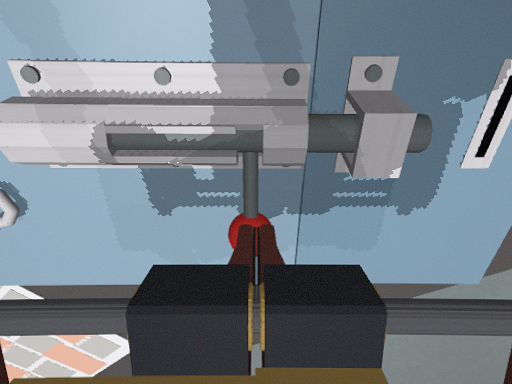

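The wrist view shows the handle lying in its notch: shank at (250,180), knob at (250,232) under the fingertips. The bolt is still through the keeper. I'll come away and check.

Run:
```python
from h import *
from station import r
s=r.sense();p=c(s["tcp_pos"]);d=np.radians(71.8);b=np.array([-np.cos(d),0,np.sin(d)])
r.servo_line(w(p+.01*b),speed=.03)
r.servo_line(w(p+.12*b),speed=.12)
r.wait(.4);s=r.sense();print(s["clock"],s["contact_force"])
S=r.snapshot("wrist");k,a=red(S,[250,200]);cv2.imwrite("pics/w4.png",S["frame"][...,::-1])
for th in(1.1,1.25,1.4): print(th,proj(S,[w([.058*np.sin(th),.03,.162+.058*np.cos(th)])]))
print(k,a)
```

```text
28.3333 [-0.33296419 -0.73036243  0.47315285]
1.1 [[255.97231341 189.18787693]]
1.25 [[255.97304172 187.40672824]]
1.4 [[255.97495511 184.34675871]]
[252.8685259  184.11952191] 502
```

View pics/w4.png

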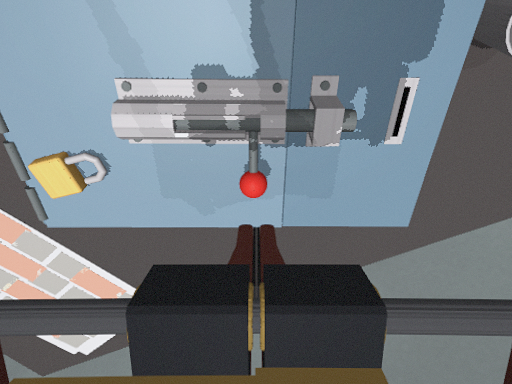

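The knob at (253,184) matches the fully-down prediction, the bolt is home, and the fingers are clear.

```bash
python3 -c "
from station import r
print(r.hand_in())"
```

```text
the job is handed in; nothing more can be done
None
```

The bolt is shot fully home through the keeper and its handle lies down in the notch; the arm is clear and the job is handed in, though the hand-in call returned no verdict.

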